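# Stack a sensor case in its assembly nest

### The arm

A 6-joint arm with a two-finger parallel gripper is mounted at the origin on the work surface; the furniture and walls round the work are solid. World frame = base frame: x ahead of the robot, y to its left, z up, the work surface at z = 0. Lengths are in m, angles in rad, forces in N, time in s.
With the tool pointing down it reaches from about 0.425 to 0.95 m from the base axis. Payload 14.7 kg.
Tool frame: the origin (TCP) lies on the mounting face of the last link; the fingertips stand 173 mm ahead of it and the grasp point (between the pads) lies 155 mm ahead of it; z points along the fingers, y is the direction in which the jaws open and shut (so a half turn about z gives the same grasp; the last joint's range is limited). The gripper opens to 85 mm and grips with 20 to 120 N. Pads are 22 mm wide; open, the fingers measure 114 mm over their backs; the gripper's body (76 mm by 85 mm) begins 54 mm behind the grasp point. The pads swing forward as they close: fully open they stand 13 mm farther back than shut.
Start: joints at [-0.047, 0.48, 1.596, -0, 1.065, -0.047], TCP at [0.65, 0, 0.405] pointing down, gripper open.
Joint ranges: [-2.75, 2.75], [-0.82, 2.05], [0.23, 2.67], [-1.56, 4.7], [0.09, 2.69], [-2.92, 2.92]. Speed limits (rad/s): [1.89, 1.89, 2.39, 3.01, 3.01, 3.01].

### API

Orientations are given as a unit quaternion [w, x, y, z].
In Python, from rig import robot, cams, ticket gives the robot as it stands.
- The arm moves only by the tool servo_tool, never from a script. Its argument "steps" is a list of rows, each a list of 4 numbers: the shift along the tool's x, y, z in m, then the turn about the tool's z in rad. A call has 1 to 20 rows; each row is the pose to reach, as a shift and turn from the pose commanded when the call began, along the tool's axes at that moment; what a row does not reach only later rows make up. A row lasts 1/10 s, in which the tool goes at most 50 mm and 8.59 degrees, less where a joint would pass 70% of its speed; a pose out of reach is approached as far as the arm can. A call with a gripper value outside its range is refused whole. "jaw" is the closure, from 0 (fully open) to 1 (shut), set as the call begins (left out, the last holds). The fingers move at their own pace and stop on an object; "squeeze" is the grip in N (left out, the last holds). Time passes only in rows, so rows that repeat a pose let the fingers close. It gives the time, the measured TCP pose, the force and the opening at its end, in the units of the state.
- robot.sense(): the state, without advancing time (a new reading comes with each control period).
- cams.get_image(name): name is "scene" or "side" or "wrist"; returns the picture (420x560x3 uint8, red, green, blue); there is no depth.
- cams.camera_model(name): a dict with "mtx" (3x3 intrinsics, pixels), "D" ([k1, k2, p1, p2, k3] as OpenCV has them; the pictures are not rectified), "extrinsics" (4x4, takes a point from camera to world coordinates). Camera axes: x right, y up, looking along -z (the intrinsics and any distortion apply to the point x, -y, -z); pixel columns grow to the right and rows downward; lengths in m; the calibration is good to about 2 mm. A picture is of the moment at which its call begins: read the wrist's pose just before it. camera_model takes no time and is no camera call; for the wrist camera it gives the pose at the moment of the call.
- ticket.job_done(): hands the job in, once; it reports no verdict.
The state is a dict: "t": time; "qpos": joint angles; "qvel": joint speeds; "effort": joint torques, N m; "tcp_pos": TCP position; "tool_rot": TCP orientation; "wrist_force": force on the tool from outside, world axes, zero at the start; "ft_torque": the same for the moment, N m; "gripper_width": finger opening in m.
Only numpy, scipy, OpenCV 4.12 (cv2) and the standard library are available. Lean on these libraries where they do the work, as an engineer would, in place of code of your own. Each camera call takes 0.05 s, during which the arm holds its last target.

### The job

A climate sensor for the greenhouse is being put together in the metal assembly nest, where its open case body already sits. Lower the long spacer frame (the one as long as the case, not the short square one) onto the case body between the nest's guides, then lower the lid, lug upward, onto the spacer, so that both lie flat and square in the pocket. Do not drop them in, and leave the case body seated in the nest.

Things in the scene. Friction and masses are not known exactly. Their poses are not given: they have to be found in the camera images.
- nest: Fixed metal nest, base 160x110x12 mm. Steel guides bound a pocket 112 mm (x) by 62 mm (y), floor 12 mm above the bench: a plate 50 wide at each x end, two tabs 16 wide near the corners of each long side; between tabs 72 mm is open for fingers closing along y. Guides 4 thick, vertical to 64 mm above the bench, flared out 9 mm to tops at 78 mm. Origin: under the pocket's centre, on the bench; z up.
- case_body: Open-topped grey plastic case body 100 x 50 x 26 mm (walls 6 mm), a green circuit board inside. It already sits loose in the nest's pocket, its length along the nest's x, its rim 38 mm above the bench. Origin: centre of its underside; x along its length, z up.
- spacer_frame: Loose grey plastic spacer frame 100 x 50 x 18 mm, bars 8 mm wide round an opening of 84 x 34 mm; lies flat on the bench. Can be gripped across its 50 mm width. (A similar square frame, 50 x 50 x 18 mm, is not wanted.) Origin: centre of its underside; x along its length, y across, z up. Seated, its underside is 38 mm above the bench.
- lid: Loose grey plastic lid: plate 100 x 50 x 8 mm; on its top's middle an upright lug to grip it by, 44 mm long (x), 14 mm wide (y), 26 mm high (top 34 mm above the underside). Lies on the bench lug up; either end may point either way. Origin: centre of the plate's underside; x along its length, z up. Seated, its underside is 56 mm above the bench.
Not all that is in view belongs to the job. Leave any yellow look-alike of the case_body alone.

How it is judged:
On the way, in this order (a step that is already met when the one before it is completed fails the run):
1. the long spacer frame lies flat on the case body in the pocket, let go (z of spacer_frame in the frame of case_body between 0.022 and 0.03 m and horizontal distance between spacer_frame and nest below 0.012 m and angle between spacer_frame's own z axis and vertical below 0.175 rad and angle between the x axis of spacer_frame and the x axis of nest, either way round below 0.175 rad and contact force between the fingers and spacer_frame below 0.2 N), for 0.2 s.
2. the lid lies flat on the spacer frame in the pocket, let go (z of lid in the frame of case_body between 0.04 and 0.048 m and horizontal distance between lid and nest below 0.012 m and angle between lid's own z axis and vertical below 0.175 rad and angle between the x axis of lid and the x axis of nest, either way round below 0.175 rad and contact force between the fingers and lid below 0.2 N), for 0.2 s.
At the end, for the whole second after the job is handed in: At rest in the pocket, from below: case body, spacer, lid; each within 12 mm of its centre, level within 10 degrees; spacer and lid square within 10 degrees; undersides of spacer and lid 26 and 44 mm (each within 4 mm) above that of the case body, which is on the pocket floor (horizontal distance between each of case_body, spacer_frame, lid and nest below 0.012 m and z of case_body in the frame of nest below 0.016 m and angle between each of case_body, spacer_frame, lid's own z axis and vertical below 0.175 rad and z of spacer_frame in the frame of case_body between 0.022 and 0.03 m and angle between the x axis of each of spacer_frame, lid and the x axis of nest, either way round below 0.175 rad and z of lid in the frame of case_body between 0.04 and 0.048 m and linear speed of each of spacer_frame, lid below 0.02 m/s); the robot touches nothing.
It fails at once if the spacer frame is dropped into the nest (falls more than about 30 mm) (horizontal distance between spacer_frame and nest below 0.04 m and contact force between the fingers and spacer_frame below 0.1 N and linear speed of spacer_frame above 0.8 m/s).
It fails at once if the lid is dropped into the nest (falls more than about 30 mm) (horizontal distance between lid and nest below 0.04 m and contact force between the fingers and lid below 0.1 N and linear speed of lid above 0.8 m/s).
It fails at once if the case body is lifted out of the nest (z of case_body in the frame of nest above 0.035 m).
It also fails if it takes over 64 s, if anything falls off the work surface, if the arm or the gripper's body presses on something with over 40 N, if the wrist force passes 120 N, or if a joint passes its speed limit or range.

## Working session

There is one attempt and no reset: what is moved stays moved. The work goes in short steps, Python scripts to look and compute and a tool call to move; the robot and the scene stay as the last step left them, time stands still between calls to the robot, and variables do not carry over. Pictures are saved under pics/ and viewed, and the job is handed in when it is done.

Besides the shell and the picture viewer there is one more tool, called after ">>>" as name([rows], argument=value, ...), one row to a line, values as JSON. servo_tool: Moves the arm, as the interface text tells. Its arguments: {"type":"object","properties":{"steps":{"type":"array"},"jaw":{"type":"number"},"squeeze":{"type":"number"}},"required":["steps"]}

```bash
mkdir -p pics; ls
python3 - <<'E'
from rig import robot,cams,ticket
import cv2,numpy as np
s=robot.sense();print(s)
for n in ["scene","side","wrist"]:
    im=cams.get_image(n);cv2.imwrite(f"pics/{n}0.png",im[:,:,::-1])
    m=cams.camera_model(n);print(n,np.round(np.array(m["mtx"]),1).tolist(),m["D"],np.round(m["extrinsics"],4).tolist())
E
```

```text
pics
{'t': 0.0, 'qpos': array([-4.66129382e-02,  4.80815243e-01,  1.59689717e+00,  7.67138416e-06,
        1.06509488e+00, -4.65676526e-02]), 'qvel': array([ 4.18524696e-04, -2.48805608e-03,  2.77519443e-04,  5.67888285e-05,
        1.40294125e-03,  6.46059843e-04]), 'effort': array([ 2.41355090e-03, -9.50650907e+01, -4.30184269e+01, -5.27583288e-04,
        1.24796593e-02,  1.26860105e-04]), 'tcp_pos': array([6.49785565e-01, 2.39095036e-05, 4.04074347e-01]), 'tool_rot': array([-4.51232780e-04,  7.07123977e-01,  7.07089324e-01, -4.06493053e-04]), 'wrist_force': array([-0.21817207,  0.26808618, -0.46332226]), 'ft_torque': array([ 0.0154241 , -0.03070754, -0.02551464]), 'gripper_width': 0.08575944457861898}
scene [[383.9, 0.0, 281.2], [0.0, 383.9, 213.7], [0.0, 0.0, 1.0]] [-0.0489513  0.         0.         0.         0.       ] [[0.8873, 0.1901, -0.4203, 0.0914], [-0.4605, 0.4163, -0.784, -0.8303], [0.0259, 0.8891, 0.4569, 0.482], [0.0, 0.0, 0.0, 1.0]]
side [[477.9, 0.0, 289.1], [0.0, 477.9, 213.0], [0.0, 0.0, 1.0]] [-0.11515253  0.          0.          0.          0.        ] [[0.8148, 0.3448, -0.4661, -0.0361], [-0.5797, 0.4964, -0.6462, -0.8095], [0.0086, 0.7967, 0.6043, 0.7572], [0.0, 0.0, 0.0, 1.0]]
wrist [[373.4, 0.0, 283.7], [0.0, 373.4, 214.4], [0.0, 0.0, 1.0]] [-0.01915484  0.          0.          0.          0.        ] [[1.0, -0.0009, 0.0002, 0.6498], [0.0008, 0.9635, 0.2677, 0.0664], [-0.0004, -0.2677, 0.9635, 0.3732], [0.0, 0.0, 0.0, 1.0]]
```

View pics/scene0.png

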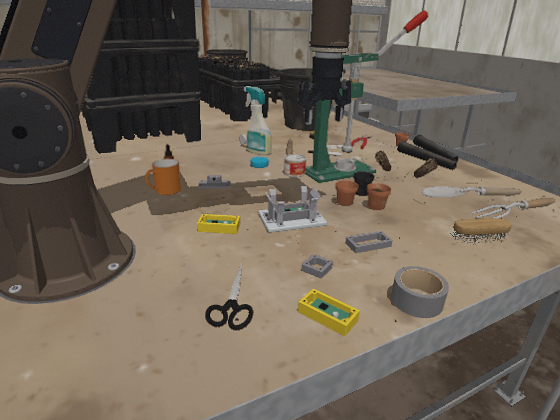

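View pics/side0.png

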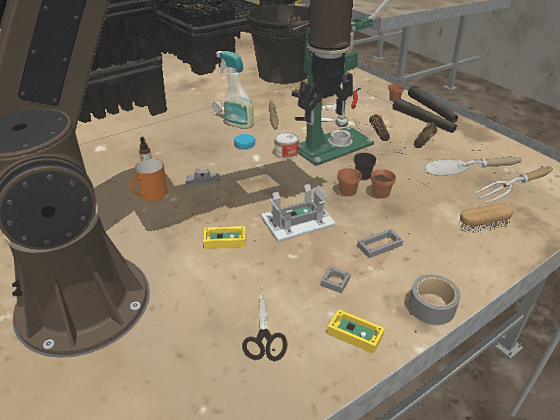

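View pics/wrist0.png

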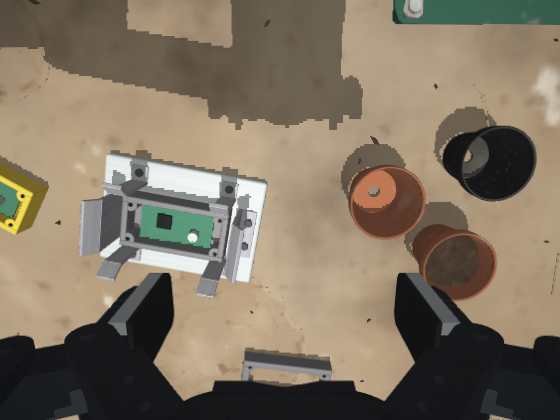

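Scene view: nest with case body at (292,213), long frame at (370,242), square frame at (317,265), lid at (215,182), and yellow look-alikes at (218,224) and (328,311). The side view has the nest at (297,213), long frame at (380,242), square frame at (335,279) and lid at (203,178). Next I'll get rough positions.

```bash
cat > h.py <<'E'
import cv2,numpy as np
def ray(m,uv):
    K=np.array(m["mtx"],float);D=np.array(m["D"],float);E=np.array(m["extrinsics"])
    p=cv2.undistortPoints(np.array(uv,float).reshape(-1,1,2),K,D).reshape(-1,2)
    d=np.c_[p[:,0],-p[:,1],-np.ones(len(p))]@E[:3,:3].T
    return E[:3,3],d
def onz(m,uv,z):
    o,d=ray(m,uv); return o+d*((z-o[2])/d[:,2])[:,None]
def proj(m,P):
    K=np.array(m["mtx"],float);D=np.array(m["D"],float);E=np.array(m["extrinsics"])
    c=(np.atleast_2d(P)-E[:3,3])@E[:3,:3]
    return cv2.projectPoints(c*[1,-1,-1],np.zeros(3),np.zeros(3),K,D)[0].reshape(-1,2)
E
python3 - <<'E'
from rig import cams
from h import *
for n,pts in {"scene":[(292,213),(370,242),(317,265),(215,182)],"side":[(297,213),(380,242),(335,279),(203,178)]}.items():
    m=cams.camera_model(n); print(n,np.round(onz(m,pts,0.015),3).tolist())
    im=cv2.imread(f"pics/{n}0.png")
    c=[im[y-40:y+40,x-50:x+50] for x,y in (pts[0],pts[1],pts[2],pts[3])]
    c=np.vstack([np.hstack(c[:2]),np.hstack(c[2:])]); cv2.imwrite(f"pics/{n}_crop.png",cv2.resize(c,None,fx=3.6,fy=3.6,interpolation=cv2.INTER_CUBIC))
E
```

```text
scene [[0.549, -0.037, 0.015], [0.645, -0.246, 0.015], [0.48, -0.272, 0.015], [0.432, 0.251, 0.015]]
side [[0.553, -0.028, 0.015], [0.648, -0.234, 0.015], [0.48, -0.267, 0.015], [0.43, 0.259, 0.015]]
```

View pics/side_crop.png

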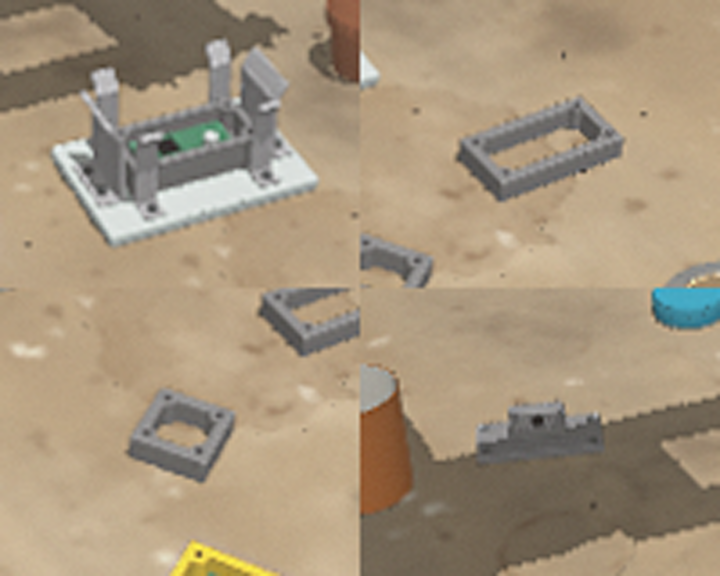

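The enlarged crop shows the wanted long frame top right: its opening is about twice as long as wide, unlike the square frame bottom left. The lid, lug up, is bottom right. I'll look at the frame with the wrist camera.

>>> servo_tool([
  [-0.05,0,0,0],
  [-0.1,0,0,0],
  [-0.15,0,0,0],
  [-0.19,0,0.02,0],
  [-0.21,0,0.05,0],
  [-0.21,0,0.05,0],
  [-0.21,0,0.05,0],
  [-0.21,0,0.05,0],
])

```text
t: 0.95
tcp_pos: [0.6504, -0.2091, 0.3557]
tool_rot: [0.0, 0.707, 0.707, 0.0]
wrist_force: [-0.0, 0.2, 0.1]
gripper_width: 0.0852
```

Run:
```python
from rig import robot,cams
import cv2,numpy as np,pickle
s=robot.sense();m=cams.camera_model("wrist");im=cams.get_image("wrist")
print(s['t'],s['tcp_pos'],np.abs(s['qvel']).max(),s['tool_rot'])
cv2.imwrite("pics/w1.png",im[:,:,::-1]);pickle.dump((s,m),open("w1.pkl","wb"))
```

```text
0.95 [ 0.65041195 -0.20910858  0.35567918] 0.009556135678171705 [4.06316648e-04 7.06855095e-01 7.07358199e-01 2.97748331e-04]
```

View pics/w1.png

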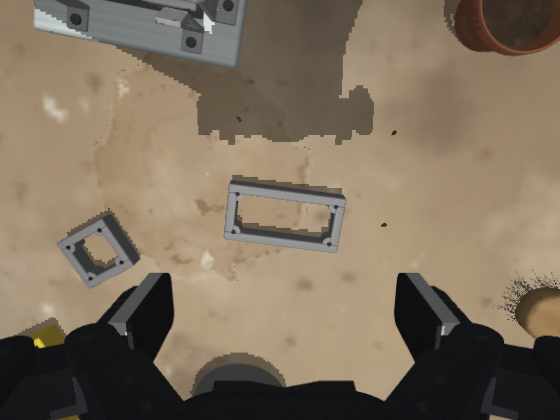

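The long frame is whole in view at about (285,215) and the square one is at (97,250). I'll mask the top face and measure it.

Run:
```python
from h import *
import pickle
s,m=pickle.load(open("w1.pkl","rb"));im=cv2.imread("pics/w1.png")
hsv=cv2.cvtColor(im,cv2.COLOR_BGR2HSV)
for p in [(232,210),(287,190),(280,242),(290,186),(285,236),(260,182)]: print(p,hsv[p[1],p[0]])
mask=((hsv[...,1]<50)&(hsv[...,2]>125)).astype(np.uint8)*255
mask[:160]=0;mask[265:]=0;mask[:,:205]=0;mask[:,370:]=0
cs,_=cv2.findContours(mask,cv2.RETR_EXTERNAL,cv2.CHAIN_APPROX_NONE)
c=max(cs,key=cv2.contourArea);print(cv2.contourArea(c))
P=onz(m,c.reshape(-1,2),0.018)[:,:2]
r=cv2.minAreaRect((P*1000).astype(np.float32));print(r);print(cv2.boxPoints(r))
v=im[150:280,190:380].copy();cv2.drawContours(v,[c-[190,150]],-1,(0,0,255),1)
cv2.imwrite("pics/w1c.png",cv2.resize(v,None,fx=4,fy=4,interpolation=cv2.INTER_NEAREST))
```

```text
(232, 210) [  0   0 152]
(287, 190) [120   4  66]
(280, 242) [  0   0 149]
(290, 186) [ 17  74 100]
(285, 236) [ 0  0 59]
(260, 182) [ 17  71 101]
6104.5
((650.9030151367188, -232.4022979736328), (48.74070358276367, 99.35078430175781), 82.31988525390625)
[[ 598.4163  -249.91531]
 [ 696.8759  -263.19278]
 [ 703.3897  -214.88928]
 [ 604.9301  -201.61182]]
```

View pics/w1c.png

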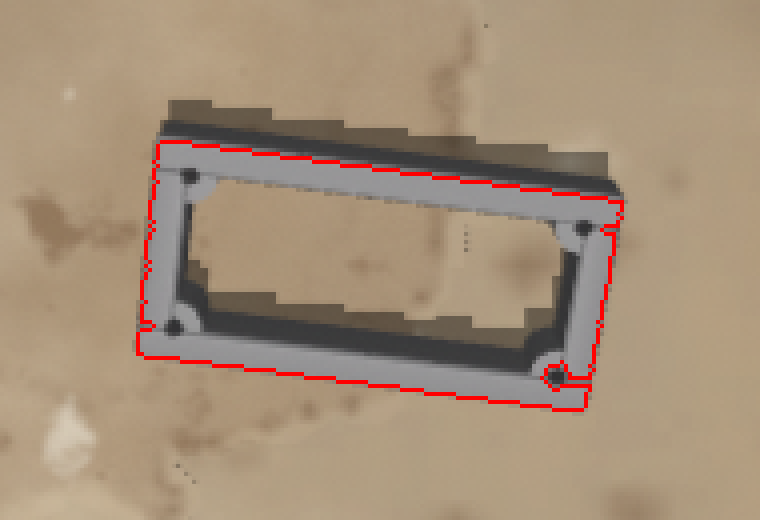

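Frame: centre (0.651,-0.2325), long axis yaw -7.7°, 99x49 mm at z=18 mm, which matches. Now the nest, from the first wrist picture.

Run:
```python
from h import *
import cv2
im=cv2.imread("pics/wrist0.png")
v=im[135:310,70:290]
cv2.imwrite("pics/n0.png",cv2.resize(v,None,fx=3.4,fy=3.4,interpolation=cv2.INTER_NEAREST))
g=cv2.cvtColor(im,cv2.COLOR_BGR2HSV)
for p in [(130,160),(250,200),(190,165),(170,255),(160,193),(215,240)]: print(p,g[p[1],p[0]])
```

```text
(130, 160) [ 85   7 231]
(250, 200) [ 83   4 246]
(190, 165) [ 17  72 113]
(170, 255) [ 84   5 240]
(160, 193) [ 85  11 144]
(215, 240) [135   6  88]
```

View pics/n0.png

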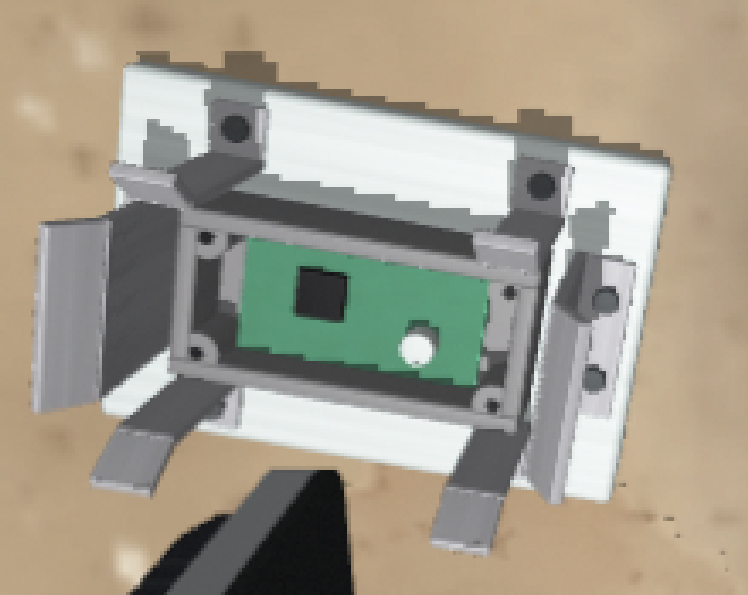

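Run:
```python
from h import *
from rig import cams
m=dict(cams.camera_model("wrist"));m["extrinsics"]=np.array([[1.0,-0.0009,0.0002,0.6498],[0.0008,0.9635,0.2677,0.0664],[-0.0004,-0.2677,0.9635,0.3732],[0,0,0,1]])
im=cv2.imread("pics/wrist0.png");g=cv2.cvtColor(im,cv2.COLOR_BGR2HSV)
off=np.array([70,135])
def rep(name,px,z):
    P=onz(m,np.array(px)/3.4-0.0+off-0.5,z)[:,:2]*1000
    e=np.diff(np.vstack([P,P[:1]]),axis=0)
    print(name,"centre",P.mean(0).round(1),"len",np.hypot(*e.T).round(1),"ang",np.degrees(np.arctan2(e[:,1],e[:,0])).round(1))
rep("base",[(127,67),(670,166),(608,500),(102,412)],0.012)
rep("rim",[(183,207),(539,272),(518,430),(170,373)],0.038)
# mask based
mask=((g[...,1]<20)&(g[...,2]>215)).astype(np.uint8);mask[:,:97]=0;mask[:140]=0;mask[300:]=0;mask[:,275:]=0
P=onz(m,np.argwhere(mask)[:,::-1].astype(float),0.012)[:,:2]*1000
r=cv2.minAreaRect(P.astype(np.float32));print(r)
# tops of guides at z=.078
for n,p in {"L":[(40,225),(32,411)],"R":[(592,262),(562,502)],"bl":[(92,485),(150,494)],"br":[(432,541),(489,553)]}.items():
    print(n,(onz(m,np.array(p)/3.4+off-.5,0.078)[:,:2]*1000).round(1).tolist())
```

```text
base centre [545.6 -40.7] len [156.6 107.4 157.1 107. ] ang [ -10.5 -101.   169.4   78.7]
rim centre [545.6 -41.4] len [97.7 47.3 98.8 48.7] ang [-10.7 -99.5 170.1  79.1]
((545.291259765625, -40.905059814453125), (106.88569641113281, 156.7358856201172), 79.11276245117188)
L [[484.4, -4.1], [475.4, -52.0]]
R [[617.0, -13.2], [607.5, -76.5]]
bl [[487.8, -72.2], [502.4, -74.6]]
br [[573.7, -87.5], [588.2, -90.9]]
```

Nest: centre about (0.5455,-0.041), yaw about -10.8°, with the case rim giving the same result. I'll move over the frame and turn the jaws across its width.

>>> servo_tool([
  [-0.01,0,0.01,-0.14],
  [-0.02,0.001,0.02,-0.28],
  [-0.0235,0.001,0.03,-0.42],
  [-0.0235,0.001,0.04,-0.56],
  [-0.0235,0.001,0.05,-0.7],
  [-0.0235,0.001,0.06,-0.84],
  [-0.0235,0.001,0.07,-0.98],
  [-0.0235,0.001,0.08,-1.12],
  [-0.0235,0.001,0.085,-1.26],
  [-0.0235,0.001,0.085,-1.36],
  [-0.0235,0.001,0.085,-1.436],
  [-0.0235,0.001,0.085,-1.436],
  [-0.0235,0.001,0.085,-1.436],
  [-0.0235,0.001,0.085,-1.436],
])

```text
t: 2.4
tcp_pos: [0.6513, -0.233, 0.2702]
tool_rot: [0.0, 0.068, 0.998, -0.0]
wrist_force: [0.2, 0.5, 0.2]
gripper_width: 0.0854
```

```bash
cat > snap.py <<'E'
import sys,pickle,cv2,numpy as np
from rig import robot,cams
from scipy.spatial.transform import Rotation as R
n=sys.argv[1]; cs=sys.argv[2:] or ["wrist"]
for c in cs:
    s=robot.sense();m=cams.camera_model(c);im=cams.get_image(c)
    cv2.imwrite(f"pics/{n}_{c}.png",im[:,:,::-1]);pickle.dump((s,m),open(f"{n}_{c}.pkl","wb"))
q=s['tool_rot'];M=R.from_quat([q[1],q[2],q[3],q[0]]).as_matrix()
print(s['t'],s['tcp_pos'].round(4),"x",M[:,0].round(3),"y",M[:,1].round(3),"yawy",np.degrees(np.arctan2(M[1,1],M[0,1])).round(2),"F",s['wrist_force'].round(2),"w",s['gripper_width'],"v",np.abs(s['qvel']).max().round(3))
E
python3 snap.py w2
```

```text
2.4 [ 0.6513 -0.233   0.2702] x [-0.991  0.136 -0.001] y [ 0.136  0.991 -0.   ] yawy 82.2 F [0.2  0.5  0.23] w 0.08538838482123129 v 0.008
```

View pics/w2_wrist.png

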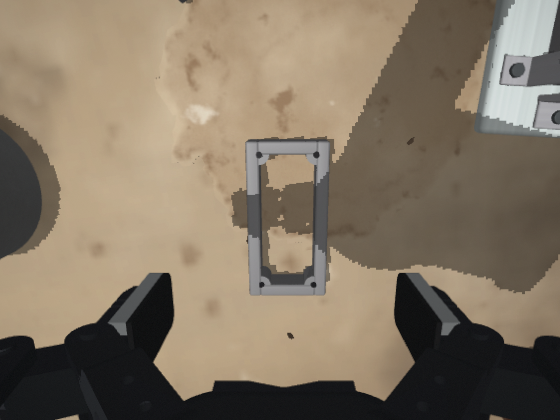

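The frame stands upright between the jaws, its corners at about (246,140), (329,140), (326,294) and (250,294). I'll check the measured centre.

Run:
```python
from h import *
import pickle
s,m=pickle.load(open("w2_wrist.pkl","rb"))
P=onz(m,[(246.5,140.5),(328.5,140.5),(325.5,294),(250.5,294)],0.018)[:,:2]*1000
e=np.diff(np.vstack([P,P[:1]]),axis=0);print(P.mean(0),np.hypot(*e.T),np.degrees(np.arctan2(e[:,1],e[:,0])))
```

```text
[ 650.23584688 -231.72663134] [47.83381201 98.88844217 49.10480014 98.86806164] [ 82.24826302  -7.03820388 -97.76657903 172.22536574]
```

>>> servo_tool([
  [0.001,0.001,0.03,0],
  [0.001,0.001,0.06,0],
  [0.001,0.001,0.08,0],
  [0.001,0.001,0.09,0],
  [0.001,0.001,0.097,0],
  [0.001,0.001,0.097,0],
  [0.001,0.001,0.097,0],
])

```text
t: 3.15
tcp_pos: [0.6505, -0.2325, 0.1736]
tool_rot: [0.001, 0.067, 0.998, -0.0]
wrist_force: [-0.2, -0.6, -0.0]
gripper_width: 0.0856
```

>>> servo_tool([
  [0,0,0,0],
  [0,0,0,0],
  [0,0,0,0],
  [0,0,0,0],
  [0,0,0,0],
  [0,0,0,0],
  [0,0,0,0],
  [0,0,0,0],
], jaw=1, squeeze=35)

```text
t: 3.95
tcp_pos: [0.6503, -0.2325, 0.1735]
tool_rot: [0.0, 0.067, 0.998, -0.0]
wrist_force: [-1.1, 0.7, 6.9]
gripper_width: 0.0489
```

```bash
python3 snap.py w3 wrist side
```

```text
4.0 [ 0.6503 -0.2325  0.1735] x [-0.991  0.134 -0.001] y [ 0.134  0.991 -0.   ] yawy 82.28 F [-2.1   0.68  7.1 ] w 0.04927339260742907 v 0.002
```

View pics/w3_wrist.png

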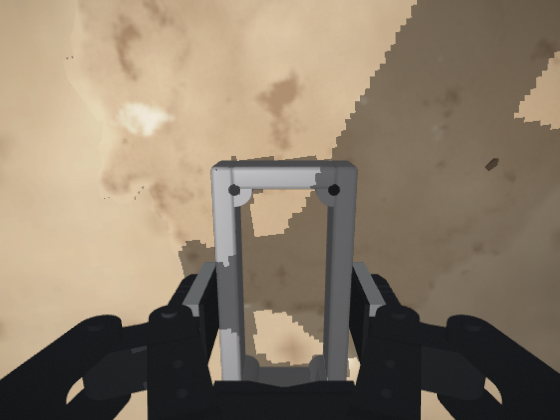

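The frame is held, opening 49 mm. I'll lift it and stop short of the nest so the wrist camera sees the nest past the frame.

>>> servo_tool([
  [0,0,-0.01,0],
  [0,0,-0.03,0],
  [0,0,-0.06,0],
  [0,0,-0.1,0],
  [0,0,-0.14,0],
  [0.01,0.03,-0.16,0.053],
  [0.02,0.07,-0.16,0.053],
  [0.03,0.11,-0.16,0.053],
  [0.04,0.15,-0.16,0.053],
  [0.04,0.17,-0.16,0.053],
  [0.04,0.176,-0.16,0.053],
  [0.04,0.176,-0.16,0.053],
  [0.04,0.176,-0.16,0.053],
  [0.04,0.176,-0.16,0.053],
])

```text
t: 5.45
tcp_pos: [0.6341, -0.0538, 0.3328]
tool_rot: [0.0, 0.094, 0.996, -0.0]
wrist_force: [0.5, -0.5, -0.5]
gripper_width: 0.0491
```

```bash
python3 snap.py w4 side wrist
```

```text
5.5 [ 0.6341 -0.0537  0.3327] x [-0.982  0.188  0.   ] y [ 0.188  0.982 -0.   ] yawy 79.17 F [-0.34  1.83 -1.82] w 0.04928232679312933 v 0.002
```

View pics/w4_wrist.png

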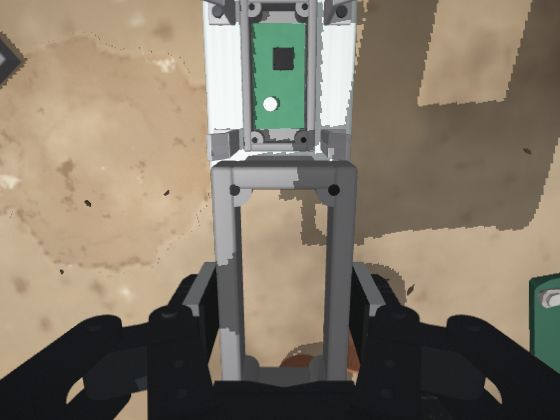

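View pics/w4_side.png

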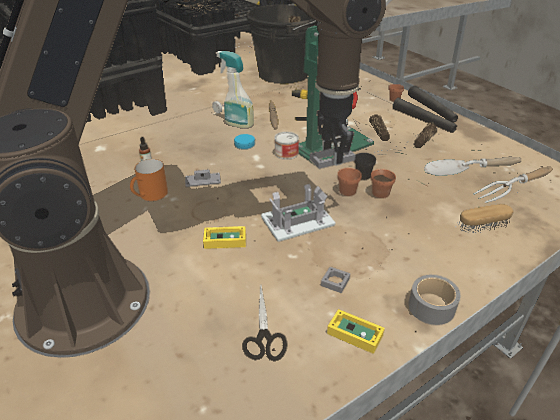

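The wrist view shows the held frame and, beyond it, the nest and case (holes at (254,8), (302,8), (255,139), (303,139)), parallel to it. I'll measure the sideways and lengthwise offsets relative to the held frame.

Run:
```python
from h import *
import pickle
from scipy.spatial.transform import Rotation as R
s,m=pickle.load(open("w4_wrist.pkl","rb"));q=s['tool_rot'];M=R.from_quat([q[1],q[2],q[3],q[0]]).as_matrix()
im=cv2.imread("pics/w4_wrist.png");cv2.imwrite("pics/w4c.png",cv2.resize(im[0:200,190:370],None,fx=3.9,fy=3,interpolation=cv2.INTER_CUBIC))
def t(p,z):
    W=onz(m,p,z);T=(W-s['tcp_pos'])@M
    print(z,"tool",(T*1000).round(1)[:,:2].tolist(),"world",(W[:,:2]*1000).round(1).tolist())
t([(254,8),(302,8),(255,139),(303,139)],0.038)
c=[(254,8),(302,8),(255,139),(303,139)];print("case centre",(onz(m,c,.038).mean(0)*1000).round(1))
hz=s['tcp_pos'][2]-0.1735+0.018
t([(235,190),(334,190),(212,164),(356,164)],hz)
print((proj(m,[0.5455,-0.041,0.038])))
```

```text
0.038 tool [[130.9, -20.3], [131.0, 10.3], [48.5, -21.2], [48.5, 12.1]] world [[501.7, -49.1], [507.4, -19.0], [582.5, -65.5], [588.7, -32.7]]
case centre [545.1 -41.6  38. ]
0.1771781467539215 tool [[41.5, -17.9], [41.6, 15.7], [50.4, -25.3], [50.4, 22.8]] world [[590.0, -63.5], [596.3, -30.5], [579.9, -69.1], [588.9, -21.9]]
[[279.50306209  76.61940979]]
```

View pics/w4c.png

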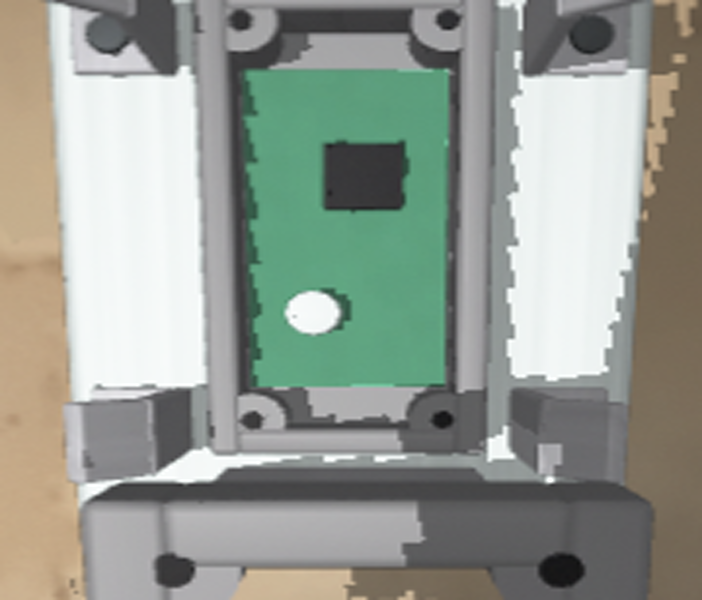

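Case centre from this view is (0.545,-0.0416). The shift that puts the frame on it is tool x +89 mm, y -3.5 mm, which agrees with the first measurement. I'll move over and lower most of the way.

>>> servo_tool([
  [0.03,-0.001,0,0],
  [0.06,-0.002,0,0],
  [0.08,-0.003,0,0],
  [0.089,-0.0035,0,0],
  [0.089,-0.0035,0.0,0],
  [0.089,-0.0035,0.02,0],
  [0.089,-0.0035,0.04,0],
  [0.089,-0.0035,0.055,0],
  [0.089,-0.0035,0.065,0],
  [0.089,-0.0035,0.065,0],
  [0.089,-0.0035,0.065,0],
])

```text
t: 6.65
tcp_pos: [0.5467, -0.0396, 0.2679]
tool_rot: [0.0, 0.094, 0.996, -0.0]
wrist_force: [1.4, -0.3, -0.7]
gripper_width: 0.0491
```

```bash
python3 snap.py w5 scene side wrist
python3 - <<'E'
import cv2,numpy as np
a=cv2.imread("pics/w5_scene.png")[140:250,230:350];b=cv2.imread("pics/w5_side.png")[130:250,240:360]
cv2.imwrite("pics/w5c.png",np.hstack([cv2.resize(a,(400,400),interpolation=2),cv2.resize(b,(400,400),interpolation=2)]))
E
```

```text
6.75 [ 0.5466 -0.0395  0.2684] x [-0.982  0.187 -0.001] y [0.187 0.982 0.   ] yawy 79.24 F [ 0.66 -0.18 -0.14] w 0.04921096253033032 v 0.008
```

View pics/w5c.png

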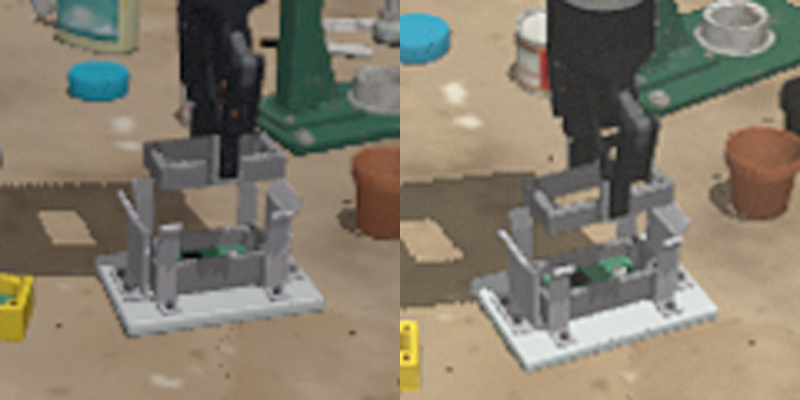

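View pics/w5_wrist.png

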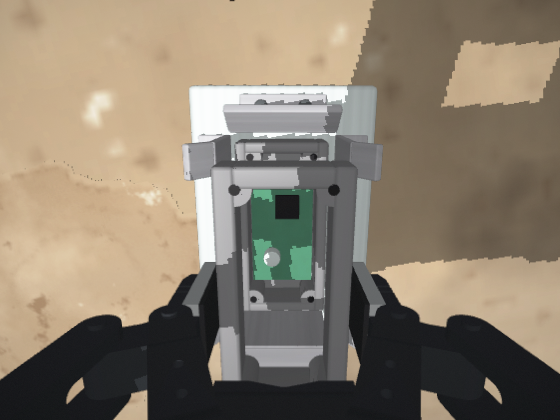

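The frame hangs squarely over the pocket, above the flares in both views. Lowering slowly now.

>>> servo_tool([
  [0.001,-0.001,0.01,0],
  [0.001,-0.001,0.02,0],
  [0.001,-0.001,0.03,0],
  [0.001,-0.001,0.038,0],
  [0.001,-0.001,0.044,0],
  [0.001,-0.001,0.048,0],
  [0.001,-0.001,0.048,0],
  [0.001,-0.001,0.048,0],
])

```text
t: 7.6
tcp_pos: [0.545, -0.0402, 0.2198]
tool_rot: [0.0, 0.094, 0.996, 0.0]
wrist_force: [0.5, 0.1, -0.7]
gripper_width: 0.0493
```

>>> servo_tool([
  [0,0,0.002,0],
  [0,0,0.004,0],
  [0,0,0.006,0],
  [0,0,0.007,0],
  [0,0,0.008,0],
  [0,0,0.008,0],
  [0,0,0.008,0],
])

```text
t: 8.3
tcp_pos: [0.5449, -0.0402, 0.2117]
tool_rot: [-0.0, 0.094, 0.996, 0.0]
wrist_force: [0.5, 0.5, -0.8]
gripper_width: 0.0491
```

```bash
python3 snap.py w6 scene side wrist
python3 - <<'E'
import cv2,numpy as np
a=cv2.imread("pics/w6_scene.png")[140:250,230:350];b=cv2.imread("pics/w6_side.png")[130:250,240:360]
cv2.imwrite("pics/w6c.png",np.hstack([cv2.resize(a,(400,400),interpolation=2),cv2.resize(b,(400,400),interpolation=2)]))
E
```

```text
8.4 [ 0.5449 -0.0402  0.2117] x [-0.982  0.187 -0.   ] y [0.187 0.982 0.   ] yawy 79.24 F [ 0.69  0.56 -0.63] w 0.04907176554597492 v 0.001
```

View pics/w6c.png

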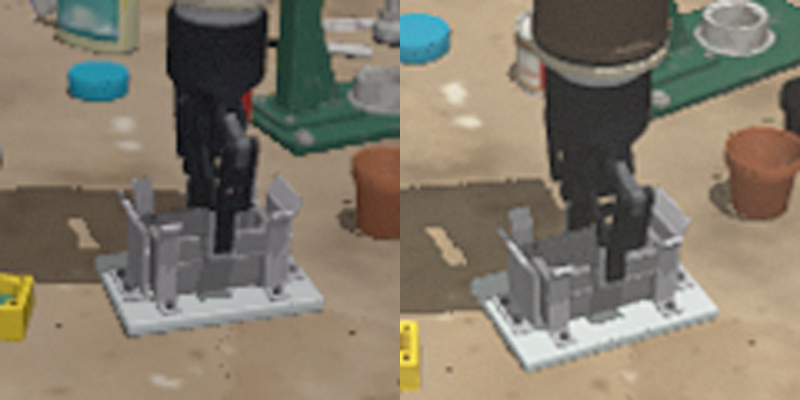

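No contact force yet, and the frame is just over the rim. A little lower.

>>> servo_tool([
  [0,0,0.0005,0],
  [0,0,0.001,0],
  [0,0,0.001,0],
  [0,0,0.001,0],
])

```text
t: 8.85
tcp_pos: [0.5449, -0.0402, 0.2115]
tool_rot: [0.0, 0.094, 0.996, -0.0]
wrist_force: [-4.5, 0.8, 17.7]
gripper_width: 0.0492
```

Contact at 17.7 N at the expected height, so the frame is seated. Releasing.

>>> servo_tool([
  [0,0,-0.0005,0],
  [0,0,-0.0005,0],
  [0,0,-0.0005,0],
  [0,0,-0.0005,0],
  [0,0,-0.0005,0],
  [0,0,-0.0005,0],
], jaw=0)

```text
t: 9.45
tcp_pos: [0.5449, -0.0402, 0.2111]
tool_rot: [-0.0, 0.094, 0.996, 0.0]
wrist_force: [-1.0, -0.3, -0.6]
gripper_width: 0.0855
```

>>> servo_tool([
  [0,0,-0.01,0],
  [0,0,-0.03,0],
  [0,0,-0.06,0],
  [0,0,-0.09,0],
  [-0.02,0,-0.11,0],
  [-0.04,0,-0.12,0],
  [-0.06,0,-0.12,0],
  [-0.06,0,-0.12,0],
  [-0.06,0,-0.12,0],
])

```text
t: 10.35
tcp_pos: [0.6036, -0.0514, 0.3314]
tool_rot: [-0.0, 0.094, 0.996, 0.0]
wrist_force: [0.5, -0.3, -0.7]
gripper_width: 0.0853
```

```bash
python3 snap.py w7 scene side wrist
python3 - <<'E'
import cv2,numpy as np
a=cv2.imread("pics/w7_scene.png")[140:250,230:350];b=cv2.imread("pics/w7_side.png")[130:250,240:360]
cv2.imwrite("pics/w7c.png",np.hstack([cv2.resize(a,(400,400),interpolation=2),cv2.resize(b,(400,400),interpolation=2)]))
E
```

```text
10.45 [ 0.603  -0.0512  0.3311] x [-0.982  0.187  0.001] y [ 0.187  0.982 -0.   ] yawy 79.24 F [-0.34 -0.63  0.64] w 0.08535366552552462 v 0.004
```

View pics/w7c.png

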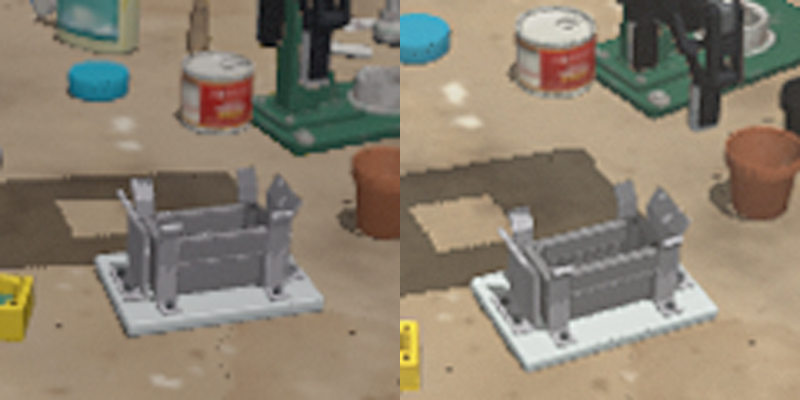

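View pics/w7_wrist.png

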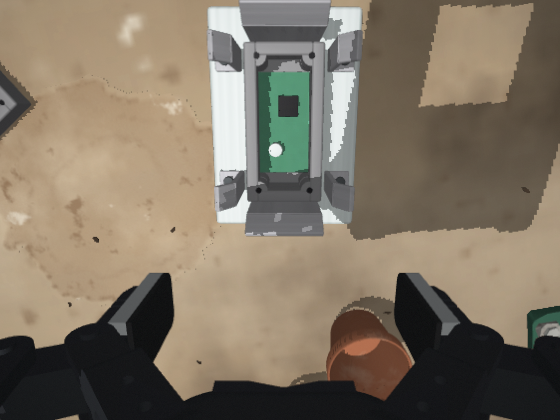

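The spacer lies flat on the case, its rim even in both side views and centred in the wrist view at (285,120). Now the lid.

>>> servo_tool([
  [0.02,0.03,0,0],
  [0.045,0.065,0,0],
  [0.07,0.1,0,0],
  [0.095,0.135,0,0],
  [0.12,0.17,0,0],
  [0.145,0.205,0,0],
  [0.165,0.24,0,0],
  [0.185,0.268,0,0],
  [0.185,0.268,0,0],
  [0.185,0.268,0,0],
  [0.185,0.268,0,0],
])

```text
t: 11.6
tcp_pos: [0.4722, 0.2458, 0.3312]
tool_rot: [-0.0, 0.094, 0.996, -0.0]
wrist_force: [-0.2, -0.1, 0.4]
gripper_width: 0.0856
```

```bash
python3 snap.py w8 wrist
```

```text
11.6 [0.4722 0.2458 0.3312] x [-0.982  0.187  0.   ] y [ 0.187  0.982 -0.   ] yawy 79.23 F [-0.15 -0.08  0.38] w 0.08558066522893411 v 0.014
```

View pics/w8_wrist.png

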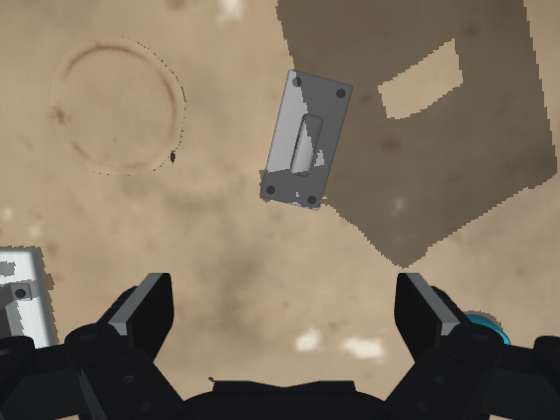

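The lid is clear of other things: plate corners at about (291,70), (353,87), (320,209) and (261,197), lug at (305,145), tilted in the image.

Run:
```python
from h import *
import pickle
from scipy.spatial.transform import Rotation as R
s,m=pickle.load(open("w8_wrist.pkl","rb"));q=s['tool_rot'];M=R.from_quat([q[1],q[2],q[3],q[0]]).as_matrix()
im=cv2.imread("pics/w8_wrist.png");cv2.imwrite("pics/w8c.png",cv2.resize(im[60:220,240:380],None,fx=5,fy=3.7,interpolation=cv2.INTER_NEAREST))
for c in [[(297,81),(341,94),(312,201),(270,190)],[(291,70),(353,87),(320,209),(261,197)]]:
    P=onz(m,c,0.008);T=((P-s['tcp_pos'])@M)[:,:2]*1000;P=P[:,:2]*1000
    e=np.diff(np.vstack([P,P[:1]]),axis=0);print(P.mean(0),T.mean(0),np.hypot(*e.T).round(1),np.degrees(np.arctan2(e[:,1],e[:,0])).round(1))
```

```text
[432.60243434 268.31497022] [43.05153285 14.85040189] [34.2 84.6 34.9 84.9] [  63.7  -24.4 -115.7  155.1]
[432.69785777 269.21127735] [43.12534908 15.7487466 ] [47.7 96.4 48.6 98.6] [  64.9  -24.  -112.5  155.4]
```

View pics/w8c.png

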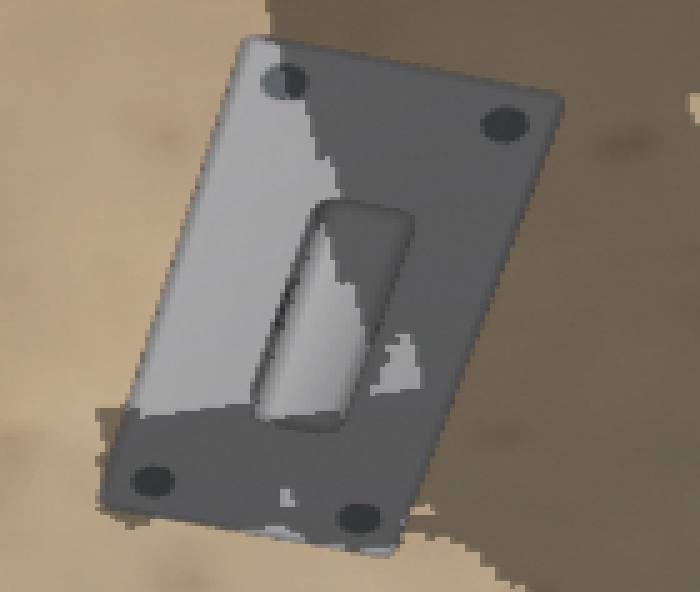

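Lid: centre (0.4327,0.2687), long axis at -24.5°. The turn needed is +0.24 rad and the shift is x +43, y +16 mm. Descend in two moves, then close on the lug with tips just above the plate.

>>> servo_tool([
  [0.02,0.008,0.01,0.12],
  [0.04,0.016,0.03,0.24],
  [0.043,0.016,0.06,0.24],
  [0.043,0.016,0.08,0.24],
  [0.043,0.016,0.08,0.24],
  [0.043,0.016,0.08,0.24],
])

```text
t: 12.25
tcp_pos: [0.4334, 0.2696, 0.2514]
tool_rot: [-0.0, 0.213, 0.977, -0.0]
wrist_force: [0.3, 0.9, -0.0]
gripper_width: 0.0853
```

```bash
python3 snap.py w9 wrist
```

```text
12.25 [0.4334 0.2696 0.2514] x [-0.909  0.416  0.   ] y [ 0.416  0.909 -0.001] yawy 65.42 F [ 0.33  0.94 -0.03] w 0.0853205060956978 v 0.022
```

View pics/w9_wrist.png

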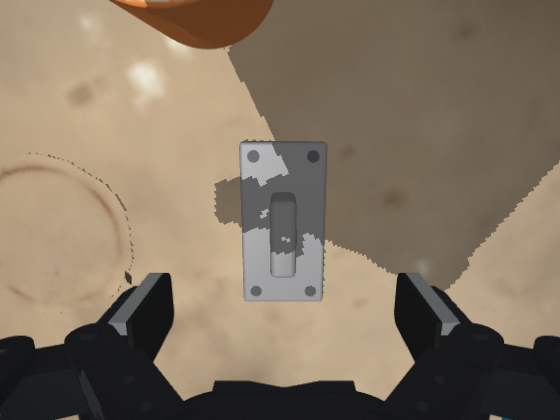

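The lid is aligned and centred (lug at (283,235)). The mug edge at the top is far enough away. Continue down and close.

>>> servo_tool([
  [0,0,0.02,0],
  [0,0,0.04,0],
  [0,0,0.055,0],
  [0,0,0.063,0],
  [0,0,0.067,0],
  [0,0,0.067,0],
  [0,0,0.067,0],
])

```text
t: 13.0
tcp_pos: [0.4332, 0.2703, 0.1849]
tool_rot: [0.0, 0.212, 0.977, 0.0]
wrist_force: [0.6, 0.5, 0.5]
gripper_width: 0.0854
```

>>> servo_tool([
  [0,0,0,0],
  [0,0,0,0],
  [0,0,0,0],
  [0,0,0,0],
  [0,0,0,0],
  [0,0,0,0],
  [0,0,0,0],
  [0,0,0,0],
  [0,0,0,0],
  [0,0,0,0],
  [0,0,0,0],
  [0,0,0,0],
], jaw=1, squeeze=40)

```text
t: 14.2
tcp_pos: [0.4329, 0.2702, 0.1844]
tool_rot: [0.0, 0.212, 0.977, 0.0]
wrist_force: [-0.4, 0.3, 4.2]
gripper_width: 0.0133
```

```bash
python3 snap.py w10 wrist
```

```text
14.2 [0.4329 0.2702 0.1844] x [-0.91   0.415 -0.   ] y [0.415 0.91  0.   ] yawy 65.49 F [-0.41  0.32  4.16] w 0.013301552380755682 v 0.001
```

View pics/w10_wrist.png

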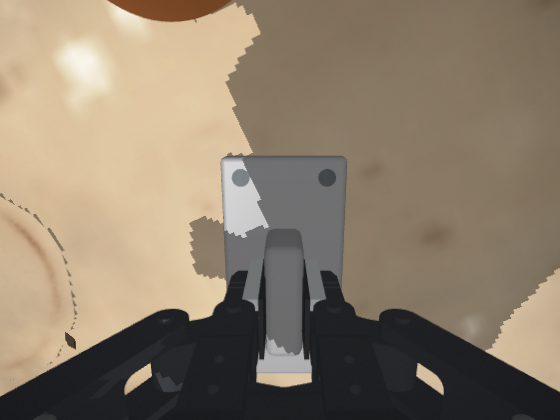

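Lid gripped by the lug (13.3 mm opening). I'll compute its offset in the tool frame, then lift.

Run:
```python
from h import *
import pickle
from scipy.spatial.transform import Rotation as R
s,m=pickle.load(open("w10_wrist.pkl","rb"));q=s['tool_rot'];M=R.from_quat([q[1],q[2],q[3],q[0]]).as_matrix()
def t(c,z): print(((onz(m,c,z)-s['tcp_pos'])@M*1000).round(1)[:,:2].tolist())
t([(221.5,157),(346.5,157),(240,178),(327,178)],0.008)
# nest/spacer centre from w7
s,m=pickle.load(open("w7_wrist.pkl","rb"))
im=cv2.imread("pics/w7_wrist.png");cv2.imwrite("pics/w7n.png",cv2.resize(im[0:240,200:370],None,fx=4,fy=2.5,interpolation=cv2.INTER_CUBIC))
```

```text
[[49.9, -25.4], [49.9, 23.1], [41.6, -18.4], [41.7, 15.8]]
```

>>> servo_tool([
  [0,0,-0.01,0],
  [0,0,-0.03,0],
  [0,0,-0.06,0],
  [0,0,-0.1,0],
  [0,0,-0.14,0],
  [0,0,-0.15,0],
  [0,0,-0.15,0],
])

```text
t: 14.95
tcp_pos: [0.4332, 0.2704, 0.3361]
tool_rot: [0.001, 0.212, 0.977, 0.001]
wrist_force: [-0.2, -0.1, -1.8]
gripper_width: 0.0132
```

View pics/w7n.png

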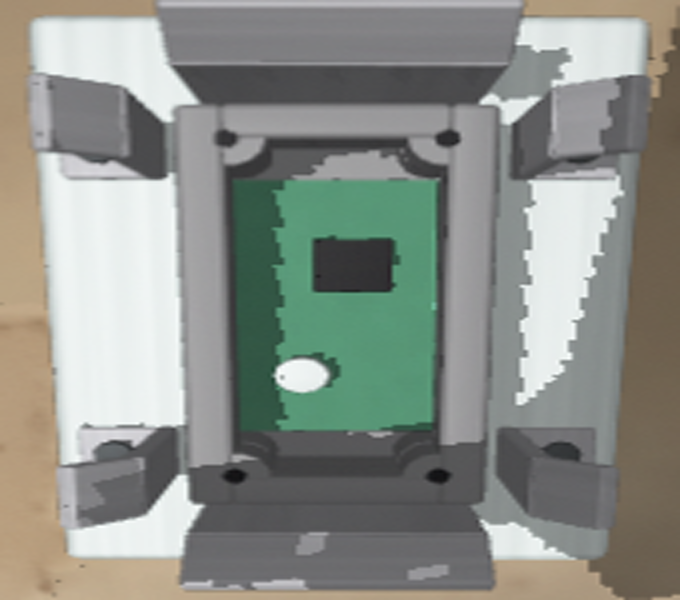

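The lid sits centred in the tool frame, so it goes to the same TCP spot as the spacer, (0.545,-0.040). Carrying it over at height.

>>> servo_tool([
  [-0.015,-0.015,0,-0.03],
  [-0.04,-0.04,0,-0.06],
  [-0.065,-0.066,0,-0.1],
  [-0.09,-0.092,0,-0.14],
  [-0.115,-0.118,0,-0.18],
  [-0.14,-0.143,0,-0.21],
  [-0.165,-0.169,0,-0.24],
  [-0.19,-0.195,0,-0.24],
  [-0.21,-0.215,0,-0.24],
  [-0.223,-0.229,0,-0.24],
  [-0.2305,-0.236,0,-0.24],
  [-0.2305,-0.236,0,-0.24],
  [-0.2305,-0.236,0,-0.24],
  [-0.2305,-0.236,0,-0.24],
])

```text
t: 16.35
tcp_pos: [0.5443, -0.0392, 0.3339]
tool_rot: [-0.0, 0.093, 0.996, 0.0]
wrist_force: [0.1, 1.0, -1.2]
gripper_width: 0.0134
```

```bash
python3 snap.py w11 wrist
```

```text
16.35 [ 0.5443 -0.0392  0.3339] x [-0.983  0.186  0.001] y [0.186 0.983 0.   ] yawy 79.29 F [ 0.11  1.03 -1.16] w 0.013368441352634436 v 0.004
```

View pics/w11_wrist.png

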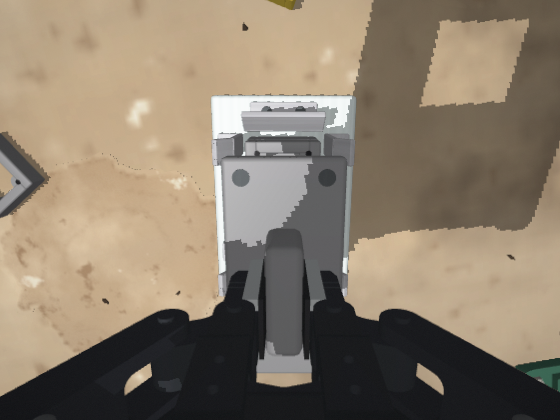

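The lid is held level and square over the nest, its front edge at row 157 with the guides symmetric about it. Lowering into the flares.

>>> servo_tool([
  [-0.001,-0.001,0.015,0],
  [-0.001,-0.001,0.03,0],
  [-0.001,-0.001,0.045,0],
  [-0.001,-0.001,0.058,0],
  [-0.001,-0.001,0.068,0],
  [-0.001,-0.001,0.076,0],
  [-0.001,-0.001,0.082,0],
  [-0.001,-0.001,0.082,0],
  [-0.001,-0.001,0.082,0],
])

```text
t: 17.3
tcp_pos: [0.5456, -0.0414, 0.2524]
tool_rot: [0.0, 0.094, 0.996, -0.0]
wrist_force: [0.6, 0.1, -0.6]
gripper_width: 0.0132
```

```bash
python3 snap.py w12 scene side wrist
python3 - <<'E'
import cv2,numpy as np
a=cv2.imread("pics/w12_scene.png")[140:250,230:350];b=cv2.imread("pics/w12_side.png")[130:250,240:360]
cv2.imwrite("pics/w12c.png",np.hstack([cv2.resize(a,(400,400),interpolation=2),cv2.resize(b,(400,400),interpolation=2)]))
E
```

```text
17.4 [ 0.5457 -0.0414  0.2526] x [-0.982  0.187 -0.001] y [0.187 0.982 0.   ] yawy 79.24 F [-0.8  -0.29 -0.53] w 0.013248673744548538 v 0.002
```

View pics/w12c.png

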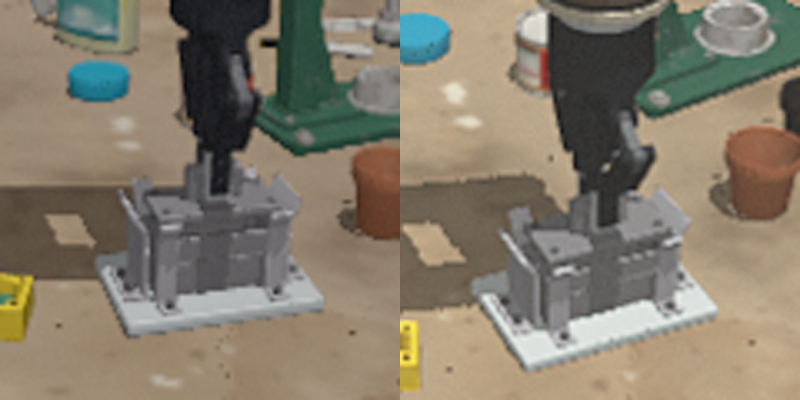

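The lid is level within the guides, about 12 mm above seating, with no contact force. Slow descent to contact.

>>> servo_tool([
  [0,0,0.003,0],
  [0,0,0.006,0],
  [0,0,0.009,0],
  [0,0,0.01,0],
  [0,0,0.011,0],
  [0,0,0.0115,0],
  [0,0,0.0115,0],
  [0,0,0.0115,0],
])

```text
t: 18.25
tcp_pos: [0.5455, -0.0414, 0.2407]
tool_rot: [0.0, 0.094, 0.996, -0.0]
wrist_force: [0.3, -0.3, -1.5]
gripper_width: 0.0133
```

>>> servo_tool([
  [0,0,0.0005,0],
  [0,0,0.001,0],
  [0,0,0.001,0],
  [0,0,0.001,0],
])

```text
t: 18.65
tcp_pos: [0.5455, -0.0413, 0.2403]
tool_rot: [0.0, 0.094, 0.996, -0.0]
wrist_force: [-3.0, 0.8, 11.4]
gripper_width: 0.0132
```

Contact at the expected height (11 N). Release, then rise and look.

>>> servo_tool([
  [0,0,-0.0005,0],
  [0,0,-0.0005,0],
  [0,0,-0.0005,0],
  [0,0,-0.0005,0],
  [0,0,-0.0005,0],
  [0,0,-0.0005,0],
  [0,0,-0.0005,0],
  [0,0,-0.0005,0],
], jaw=0)

```text
t: 19.45
tcp_pos: [0.5455, -0.0414, 0.2402]
tool_rot: [-0.0, 0.094, 0.996, 0.0]
wrist_force: [-0.2, 0.7, 0.1]
gripper_width: 0.0853
```

>>> servo_tool([
  [0,0,-0.01,0],
  [0,0,-0.03,0],
  [0,0,-0.06,0],
  [0,0,-0.09,0],
  [-0.02,0,-0.11,0],
  [-0.04,0,-0.12,0],
  [-0.06,0,-0.12,0],
  [-0.06,0,-0.12,0],
  [-0.06,0,-0.12,0],
])

```text
t: 20.35
tcp_pos: [0.6042, -0.0525, 0.3604]
tool_rot: [-0.0, 0.094, 0.996, 0.0]
wrist_force: [-0.7, 0.6, 0.6]
gripper_width: 0.0854
```

```bash
python3 snap.py w13 scene side wrist
python3 - <<'E'
import cv2,numpy as np
a=cv2.imread("pics/w13_scene.png")[140:250,230:350];b=cv2.imread("pics/w13_side.png")[130:250,240:360]
cv2.imwrite("pics/w13c.png",np.hstack([cv2.resize(a,(400,400),interpolation=2),cv2.resize(b,(400,400),interpolation=2)]))
E
```

```text
20.45 [ 0.6037 -0.0524  0.3602] x [-0.982  0.187  0.001] y [ 0.187  0.982 -0.   ] yawy 79.24 F [ 0.44 -0.85  0.15] w 0.08557633810855178 v 0.004
```

View pics/w13c.png

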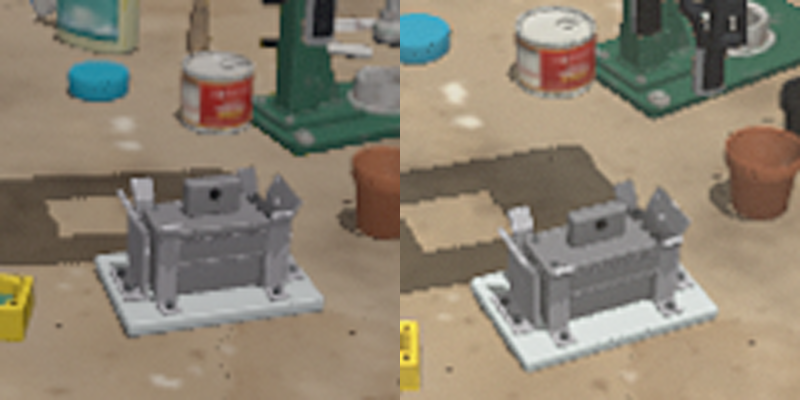

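View pics/w13_wrist.png

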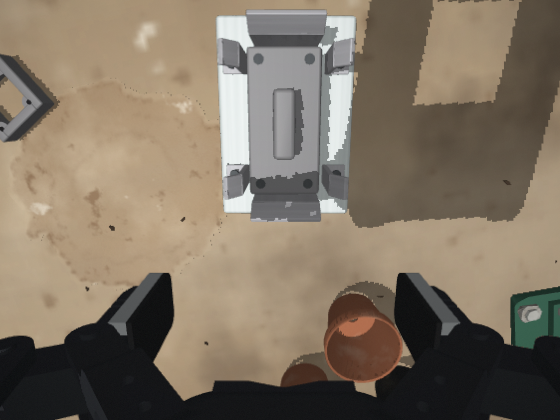

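Case, spacer and lid are stacked flat, and the lid is square between the guides (holes at (258,58), (309,58), (261,184), (307,184)). One numeric check, then hand in.

Run:
```python
from h import *
import pickle
s,m=pickle.load(open("w13_wrist.pkl","rb"))
P=onz(m,[(258,58),(309,58),(307,184),(261,184)],0.064)[:,:2]*1000
B=onz(m,[(218,16),(356,16),(348,212),(224,212)],0.012)[:,:2]*1000
for Q in (P,B):
    e=np.diff(np.vstack([Q,Q[:1]]),axis=0);print(Q.mean(0).round(1),np.hypot(*e.T).round(1),np.degrees(np.arctan2(e[:,1],e[:,0])).round(1))
from rig import ticket
print(ticket.job_done())
```

```text
[545.3 -42.6] [33.8 84.8 33.2 84.8] [  79.3  -10.7 -100.7  169.7]
[544.7 -40.2] [106.6 156.9 109.2 156.9] [  79.3  -10.4 -100.7  168.6]
the job is handed in; nothing more can be done
None
```

I placed the long spacer frame on the case body, then the lid, lug up, on the spacer. Both were lowered in the grip to light contact (18 N and 11 N), let go, and the job was handed in at about 20 s. No verdict was reported.

- **Position:** in the last wrist picture the lid's centre is (545.3, -42.6) mm and the nest's (544.7, -40.2) mm. That is about 2.5 mm apart, against the 12 mm limit.
- **Squareness:** the lid's long axis is within about 1° of the nest's.
- **Stack:** the TCP heights at contact matched the expected seating. The scene and side views showed a level stack, with the gripper clear of everything.
- **Disagreement:** measured outlines came out up to 3% short (for example 157 mm for the 160 mm nest base). That did not matter for the fit.

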